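# Cacti back on their saucers

## Robot

A 7-joint arm with a two-finger parallel gripper is mounted at the origin on the work surface. World frame = base frame: x ahead of the robot, y to its left, z up, the work surface at z = 0. Lengths are in m, angles in rad, forces in N, time in s.
With the tool pointing down it reaches from about 0.4 to 0.85 m from the base axis. Payload 10.4 kg.
Tool frame: the origin (TCP) lies midway between the tips of the shut fingers; the grasp point (between the pads) lies 19 mm behind it; z points along the fingers, y is the line along which they close (so a half turn about z gives the same grasp; the last joint's range is limited). The gripper opens to 87 mm and grips with 3 to 60 N. Pads are 19 mm wide; open, the fingers measure 117 mm over their backs; the gripper's body (75 mm by 190 mm) begins 51 mm behind the grasp point.
Start: joints at [1.191, 0.332, -0.065, 1.46, 0.022, 1.35, -0.088], TCP at [0.218, -0.586, 0.223] pointing down, gripper open.
Joint ranges: [-2.6, 2.6], [-0.5, 2.12], [-1.47, 1.34], [0.16, 2.42], [-1.27, 4.41], [0.06, 2.06], [-2.6, 2.6]. Speed limits (rad/s): [2.22, 2.22, 2.79, 2.79, 3.14, 3.14, 3.14].

## Interface

Orientations are given as a unit quaternion [x, y, z, w].
In Python, from bench import r gives the robot as it stands.
- The arm moves only by the tool arm_command, never from a script. Its argument "moves" is one flat list of numbers, 4 for each row, row after row: the shift along the tool's x, y, z in cm, then the turn about the tool's z in degrees. A call has 1 to 12 rows; each row shifts and turns the commanded pose from where the row before left it, along the tool's axes as they then stand; what a row does not reach is not made up. A row lasts 1/12 s, in which the tool goes at most 41.7 mm and 7.16 degrees, less where a joint would pass 70% of its speed; a pose out of reach is approached as far as the arm can. A call with a gripper value outside its range is refused whole. "fingers" is the opening in per cent of the stroke, from 0 (shut) to 100 (fully open), set as the call begins (left out, the last holds). The fingers move at their own pace and stop on an object; "squeeze" is the grip in N (left out, the last holds). Time passes only in rows, so rows that do not move let the fingers close. It gives the time, the measured TCP pose, the force, the opening and the grip force at its end, in the units of the state.
- r.read_state(): the state, without advancing time (a new reading comes with each control period).
- r.camera(name): name is "side" or "top"; returns the picture (400x640x3 uint8, red, green, blue); there is no depth.
- r.camera_info(name): a dict with "fx", "fy", "cx", "cy" (pixels), "k1" (the pictures are not rectified: a ray, as slopes to the right and down, at radius r is drawn at 1 + k1 r^2 times it, then the intrinsics apply), "origin" and "attitude" of the camera in the world. Camera axes: x right, y up, looking along -z (the intrinsics and any distortion apply to the point x, -y, -z); pixel columns grow to the right and rows downward; lengths in m; the calibration is good to about 2 mm. A picture is of the moment at which its call begins. camera_info takes no time and is no camera call.
- r.close_job(): hands the job in; it is judged then, once.
The state is a dict: "time": time; "joint_positions": joint angles; "joint_vel": joint speeds; "joint_torque": joint torques, N m; "ee_pos": TCP position; "eef_rot": TCP orientation; "ft_force": force on the tool from outside, world axes, zero at the start; "torque": the same for the moment, N m; "width": finger opening in m; "grip_force": force on a finger pad.
Only numpy, scipy, OpenCV 4.12 (cv2) and the standard library are available. Lean on these libraries where they do the work, as an engineer would, in place of code of your own. Each camera call takes 0.05 s, during which the arm holds its last target. There are 200 camera calls.

## Task

The four potted cacti were left standing on the leather of the study desk. Put each pot on the saucer that belongs to it - the round pots on the round saucers by size, smallest on smallest, middle on middle, largest on largest, and the square pot on the square saucer with its sides lined up - so that each stands flat inside the saucer's rim. Keep the pots upright, set them down rather than drop them, leave the saucers where they are, and do not disturb the mug or the stapler.

Things in the scene. Friction and masses are not known exactly. Their poses are not given: they have to be found in the camera images.
- pot_small: smallest round terracotta flowerpot: 42 mm across, 40 mm high, tapering to a 28 mm foot; the top 15 mm is a straight upright collar, where to grip it (narrower below). A small ribbed globe cactus stands in it, rigid, inside the lip, rising 22 mm above it. 70 g, loose, upright. Origin: centre of the underside; z up through the pot.
- pot_medium: middle-sized round terracotta flowerpot: 54 mm across, 50 mm high, tapering to a 37 mm foot; the top 18 mm is a straight upright collar, where to grip it (narrower below). A rosette of stiff pointed leaves stands in it, rigid, inside the lip, rising 22 mm above it. 130 g, loose, upright. Origin: centre of the underside; z up through the pot.
- pot_large: largest round terracotta flowerpot: 66 mm across, 60 mm high, tapering to a 46 mm foot; the top 21 mm is a straight upright collar, where to grip it (narrower below). A broad ribbed globe cactus stands in it, rigid, inside the lip, rising 27 mm above it. 230 g, loose, upright. Origin: centre of the underside; z up through the pot.
- pot_square: square terracotta flowerpot: 50 x 50 mm, 48 mm high, tapering to a 38 x 38 mm foot; the top 17 mm is a straight upright square collar, to be gripped across two facing sides (narrower below). Three thin column cacti stand in it, rigid, inside the lip, rising 27 mm above it. 120 g, loose, upright. Origin: centre of the underside; x and y square to its faces, z up.
- saucer_small: smallest round terracotta saucer, empty, loose on the desk: 59 mm across its rim, 12 mm high, flat inner floor 46 mm across and 4 mm above the desk. Origin: centre of the underside; z up.
- saucer_medium: middle-sized round terracotta saucer, empty, loose on the desk: 72 mm across its rim, 12 mm high, flat inner floor 57 mm across and 4 mm above the desk. Origin: centre of the underside; z up.
- saucer_large: largest round terracotta saucer, empty, loose on the desk: 85 mm across its rim, 12 mm high, flat inner floor 68 mm across and 4 mm above the desk. Origin: centre of the underside; z up.
- saucer_square: square terracotta saucer, empty, loose on the desk: 67 x 67 mm, 12 mm high, flat inner floor 60 x 60 mm and 4 mm above the desk. Origin: centre of the underside; x and y are square to its sides, z up.
- mug: bystander: white mug, 80 mm across its rim and 90 mm high, standing, its handle reaching out about 35 mm at +y. Origin: centre of the underside.
- stapler: bystander: black desk stapler, 130 mm long (x), 36 mm wide, 50 mm high, standing on its base. Origin: centre of the underside.
Things that resemble listed ones, but are neither listed nor needed, are in the scene too. What is shaped like the pot_small but pink is not meant.

How it is judged:
By the outcome, as a careful person would: the job done as asked, in the order asked, and still so for the second after the job is handed in, with the robot touching nothing.
It also fails if it takes over 106 s, if anything falls off the work surface, if the arm or the gripper's body presses on something with over 40 N, if the wrist force passes 120 N, or if a joint passes its speed limit or range.

## Working session

There is one attempt and no reset: what is moved stays moved. The work goes in short steps, Python scripts to look and compute and a tool call to move; the robot and the scene stay as the last step left them, time stands still between calls to the robot, and variables do not carry over. Pictures are saved under pics/ and viewed, at most 14 in all, crops included, and the job is handed in when it is done.

Besides the shell and the picture viewer there is one more tool, called after ">>>" as name(argument=value, ...) on one line, values as JSON. arm_command: Moves the arm, as the interface text tells. Its arguments: {"type":"object","properties":{"moves":{"type":"array"},"fingers":{"type":"number"},"squeeze":{"type":"number"}},"required":["moves"]}

```bash
mkdir -p pics; ls
python3 - <<'E'
from bench import r
import cv2
for n in("top","side"):
    print(r.camera_info(n)); cv2.imwrite(f"pics/{n}0.png",r.camera(n)[:,:,::-1])
s=r.read_state(); print(s)
E
```

```text
pics
{'fx': 391.10317834939417, 'fy': 391.10317834939417, 'cx': 311.2573353921697, 'cy': 199.51457302157164, 'k1': -0.026325322778906198, 'origin': array([ 0.380171  , -0.01284475,  1.19542469]), 'attitude': array([-0.0591016 ,  0.0618343 ,  0.70908215, -0.69991859])}
{'fx': 399.258514005374, 'fy': 399.258514005374, 'cx': 325.63269706125266, 'cy': 196.3600034200993, 'k1': -0.005040773948034479, 'origin': array([0.01289643, 0.53901481, 0.58820113]), 'attitude': array([-0.18553762,  0.41746004,  0.82223305, -0.33946385])}
{'time': 0.1, 'joint_positions': array([ 1.19143275,  0.33279734, -0.06469429,  1.46082302,  0.02159995,
        1.34988282, -0.0884631 ]), 'joint_vel': array([ 0.00115979, -0.00208773, -0.00045971, -0.00412614, -0.00118212,
        0.00122831,  0.00033927]), 'joint_torque': array([ 1.48619842e-03, -6.24542356e+01,  2.45973672e-02, -3.90714169e+01,
       -6.15901756e-02,  3.67160083e-02,  1.11689214e-04]), 'ee_pos': array([ 0.21815835, -0.58534213,  0.22185694]), 'eef_rot': array([ 9.84127496e-01,  1.77461835e-01, -1.34756128e-04, -5.92475148e-04]), 'ft_force': array([-0.20310068,  0.16037835,  0.39593597]), 'torque': array([0.01590239, 0.05329201, 0.02528254]), 'grip_force': 0.0, 'width': 0.08684040429004072}
```

View pics/top0.png

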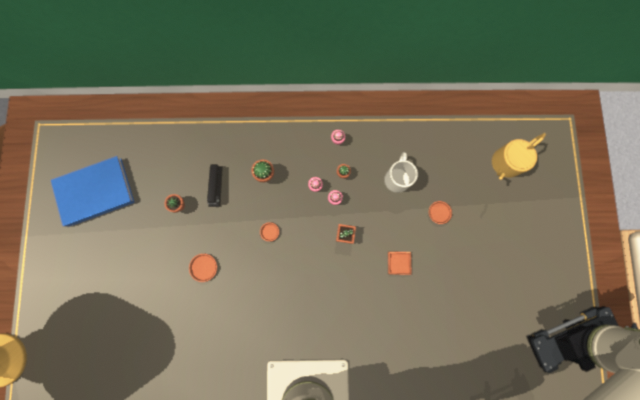

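View pics/side0.png

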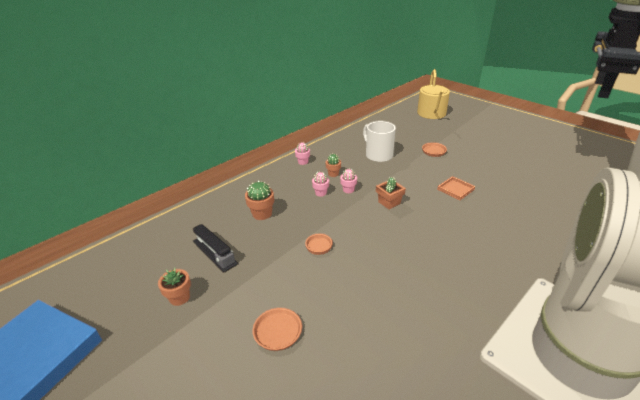

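Top view: medium pot (174,203), large (262,170), small (344,171), square (346,234). Saucers: large (204,267), small (270,232), medium (440,212), square (400,263). The pink decoys are at (338,136), (316,184) and (335,198), the stapler at (214,185) and the mug at (402,175). The side view agrees, and the gripper is at upper right.

```bash
cat > h.py <<'E'
import numpy as np, cv2
from scipy.spatial.transform import Rotation as R
from bench import r
def ray(n,px):
    i=r.camera_info(n); px=np.atleast_2d(px).astype(float)
    K=np.array([[i['fx'],0,i['cx']],[0,i['fy'],i['cy']],[0,0,1]])
    u=cv2.undistortPoints(px[:,None],K,np.array([i['k1'],0,0,0,0.]))[:,0]
    d=R.from_quat(i['attitude']).apply(np.c_[u[:,0],-u[:,1],-np.ones(len(u))])
    return i['origin'],d
def onplane(n,px,z):
    o,d=ray(n,px); return (o+d*((z-o[2])/d[:,2])[:,None])[:,:2]
def proj(n,p):
    i=r.camera_info(n); c=R.from_quat(i['attitude']).inv().apply(np.atleast_2d(p)-i['origin'])
    x,y=c[:,0]/-c[:,2],-c[:,1]/-c[:,2]; s=1+i['k1']*(x*x+y*y)
    return np.c_[i['fx']*x*s+i['cx'],i['fy']*y*s+i['cy']]
def blobs(img,S=4):
    big=cv2.resize(img,None,fx=S,fy=S,interpolation=cv2.INTER_CUBIC)
    h=cv2.cvtColor(big,cv2.COLOR_RGB2HSV)
    m=((h[...,0]<13)&(h[...,1]>140)&(h[...,2]>75)).astype(np.uint8)
    m=cv2.morphologyEx(m,cv2.MORPH_CLOSE,np.ones((5,5)))
    cs=cv2.findContours(m,cv2.RETR_EXTERNAL,cv2.CHAIN_APPROX_NONE)[0]
    return [(c[:,0]+.5)/S-.5 for c in cs if cv2.contourArea(c)>60*S*S]
def fit(n,c,z):
    w=onplane(n,c,z).astype(np.float32)*1000
    hull=cv2.convexHull(w); (x,y),rad=cv2.minEnclosingCircle(hull)
    M=cv2.moments(hull); cen=np.array([M['m10'],M['m01']])/M['m00']
    return cen,2*rad,cv2.minAreaRect(hull)
E
python3 - <<'E'
from h import *
print(proj("top",r.read_state()['ee_pos']),proj("top",[0,0,0]),proj("side",[0.218,-.586,.223]))
T={"pot_s":(344,171,.033),"pot_m":(174,203,.042),"pot_l":(262,170,.05),"pot_q":(346,234,.04),"sau_s":(270,232,.01),"sau_m":(440,212,.01),"sau_l":(204,267,.01),"sau_q":(400,263,.01),"mug":0,"sta":0}
bt,bs=blobs(r.camera("top")),blobs(r.camera("side"))
for k,t in T.items():
    if not t: continue
    for n,bl in(("top",bt),("side",bs)):
        p=t[:2] if n=="top" else proj("side",[*onplane("top",[t[:2]],t[2])[0],t[2]])[0]
        c=min(bl,key=lambda c:np.linalg.norm(c.mean(0)-p))
        cen,d,q=fit(n,c,t[2])
        print(k,n,cen.round(),"r",round(np.hypot(*cen)),"diam",round(d),"rect",np.round(q[1]),round(q[2],1),"px",np.linalg.norm(c.mean(0)-p).round())
for p in [(402,175,.09),(214,168,.05),(214,204,.05),(338,136,.04),(316,184,.04),(335,198,.04)]: print(p,onplane("top",[p[:2]],p[2]).round(3))
E
```

```text
[[547.50972576 331.01885665]] [[307.38931047 401.32266213]] [[600.88845068  89.14045402]]
pot_s top [565. -10.] r 565 diam 2026 rect [1911.  732.] 89.9 px 43.0
pot_s side [645. -96.] r 652 diam 61 rect [27. 61.] 34.0 px 6.0
pot_m top [384. 299.] r 487 diam 79 rect [76. 77.] 2.1 px 70.0
pot_m side [544. 401.] r 676 diam 58 rect [49. 45.] 80.3 px 12.0
pot_l top [562. -10.] r 562 diam 1997 rect [1883.  721.] 89.9 px 44.0
pot_l side [634. 148.] r 651 diam 89 rect [61. 77.] 63.3 px 10.0
pot_q top [ 477. -119.] r 492 diam 66 rect [49. 49.] 81.1 px 1.0
pot_q side [461. -95.] r 470 diam 93 rect [65. 79.] 33.2 px 8.0
sau_s top [488. 110.] r 501 diam 56 rect [53. 52.] 89.3 px 1.0
sau_s side [680. 119.] r 691 diam 95 rect [65. 83.] 63.3 px 69.0
sau_m top [ 541. -414.] r 681 diam 69 rect [68. 68.] 42.7 px 0.0
sau_m side [ 485. -130.] r 502 diam 98 rect [69. 84.] 33.2 px 66.0
sau_l top [384. 308.] r 492 diam 81 rect [78. 79.] 2.1 px 1.0
sau_l side [575. 392.] r 697 diam 61 rect [52. 47.] 80.3 px 106.0
sau_q top [ 390. -280.] r 480 diam 88 rect [66. 65.] 87.8 px 1.0
sau_q side [ 485. -130.] r 502 diam 98 rect [69. 84.] 33.2 px 68.0
(402, 175, 0.09) [[ 0.64  -0.283]]
(214, 168, 0.05) [[0.678 0.274]]
(214, 204, 0.05) [[0.568 0.27 ]]
(338, 136, 0.04) [[ 0.778 -0.104]]
(316, 184, 0.04) [[ 0.627 -0.034]]
(335, 198, 0.04) [[ 0.584 -0.09 ]]
```

Run:
```python
from h import *
T={"pot_s":(344,171,.036,21),"pot_m":(174,203,.046,27),"pot_l":(262,170,.055,33)}
img=r.camera("top"); S=4
for k,(u,v,z,rad) in T.items():
    a=15
    c=img[v-a:v+a+1,u-a:u+a+1]; b=cv2.resize(c,None,fx=S,fy=S,interpolation=cv2.INTER_CUBIC)
    h=cv2.cvtColor(b,cv2.COLOR_RGB2HSV)
    m=((h[...,1]>125)&(h[...,2]>50)).astype(np.uint8)
    m=cv2.morphologyEx(m,cv2.MORPH_CLOSE,np.ones((7,7)))
    con=max(cv2.findContours(m,0,cv2.CHAIN_APPROX_NONE)[0],key=cv2.contourArea)
    px=(con[:,0]+.5)/S-.5+[u-a,v-a]
    cen,d,q=fit("top",px,z)
    print(k,cen.round(),"r",np.hypot(*cen).round(),"diam",round(d),np.round(q[1]),px.min(0),px.max(0))
    cv2.drawContours(b,[con],-1,(255,255,0),1)
    T[k]=cv2.resize(b,(250,250))
def crop(n,u,v,a): return cv2.resize(img[v-a:v+a,u-a:u+a],(250,250),interpolation=cv2.INTER_CUBIC)
row2=[crop("t",346,234,15),crop("t",400,263,18),crop("t",335,170,45)]
cv2.imwrite("pics/c1.png",np.vstack([np.hstack(list(T.values())),np.hstack(row2)])[:,:,::-1])
```

```text
pot_s [ 669. -117.] r 679.0 diam 44 [40. 43.] [336.625 163.625] [349.625 177.375]
pot_m [574. 391.] r 695.0 diam 59 [53. 55.] [164.625 194.125] [183.125 211.625]
pot_l [668. 127.] r 680.0 diam 69 [65. 66.] [251.375 159.625] [273.125 181.125]
```

View pics/c1.png

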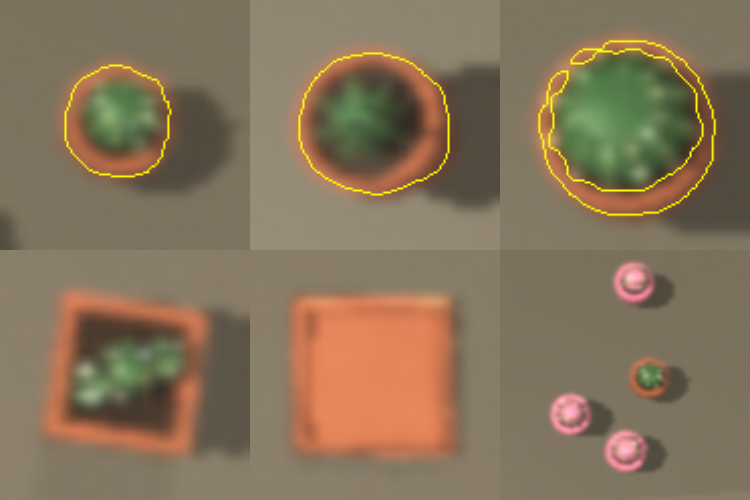

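The picture confirms the three round rims, the square pot at about -9° and the square saucer at about -2°. I'll follow the listed order, starting by turning the tool to yaw 0 and moving toward the small pot.

>>> arm_command(moves=[0,0,0,5.1,0,0,0,5.1,0,0,0,5.1,0,0,0,5.1,1.5,-1.5,0,0,2.5,-2.6,0,0,2.5,-2.6,0,0,2.5,-2.6,0,0,2.5,-2.6,0,0,2.5,-2.6,0,0,2.5,-2.6,0,0,2.5,-2.6,0,0], fingers=80, squeeze=15)

```text
time: 1.25
ee_pos: [0.4091, -0.3871, 0.2227]
eef_rot: [1.0, 0.0, 0.0, 0.0]
ft_force: [1.1, 0.3, -0.8]
width: 0.0698
grip_force: 0.0
```

>>> arm_command(moves=[2.6,-2.7,0,0,2.6,-2.7,0,0,2.6,-2.7,0,0,2.6,-2.7,0,0,2.6,-2.7,0,0,2.6,-2.7,0,0,2.6,-2.7,0.5,0,2.6,-2.7,0.5,0,2.6,-2.7,1,0,2.6,-2.7,1,0,0,0,3,0,0,0,3,0])

```text
time: 2.25
ee_pos: [0.6699, -0.1148, 0.1322]
eef_rot: [1.0, 0.003, 0.001, -0.001]
ft_force: [-0.7, -1.2, -0.4]
width: 0.0695
grip_force: 0.0
```

>>> arm_command(moves=[0,0,0,0,0,0,0,0])

```text
time: 2.42
ee_pos: [0.6668, -0.1186, 0.1313]
eef_rot: [1.0, 0.0, -0.002, -0.0]
ft_force: [-0.2, -0.3, 0.9]
width: 0.0696
grip_force: 0.0
```

Run:
```python
from h import *
s=r.read_state(); print(s['ee_pos'],s['eef_rot'],s['joint_positions'].round(2))
cv2.imwrite("pics/s1.png",cv2.resize(r.camera("side")[60:260,200:460],(780,600))[:,:,::-1])
```

```text
[ 0.66682872 -0.11856927  0.13134148] [ 9.99998378e-01  2.35655101e-04 -1.77943347e-03 -1.49724833e-04] [ 0.35  0.53 -0.35  1.4   0.18  1.25 -1.58]
```

View pics/s1.png

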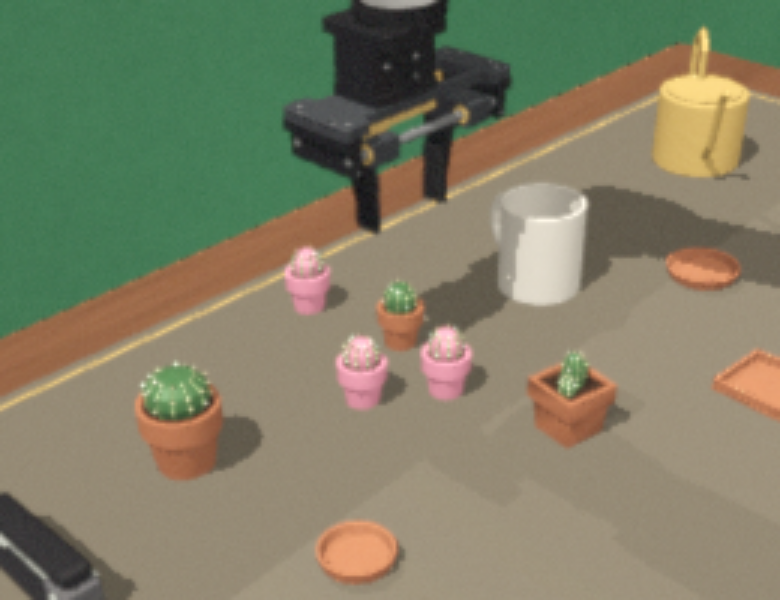

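The fingers, at crop (403,205), sit straight above the small pot at (400,310), with the pinks clear. Descending to grip.

>>> arm_command(moves=[0.2,0.1,3,0,0,0,3,0,0,0,2.5,0,0,0,2,0,0,0,1.1,0,0,0,0,0,0,0,0,0])

```text
time: 3.05
ee_pos: [0.671, -0.1198, 0.0185]
eef_rot: [1.0, 0.0, 0.001, 0.0]
ft_force: [-0.4, -0.5, 0.3]
width: 0.0697
grip_force: 0.0
```

>>> arm_command(moves=[0,0,0,0,0,0,0,0,0,0,0,0,0,0,0,0,0,0,0,0,0,0,0,0], fingers=0)

```text
time: 3.55
ee_pos: [0.6702, -0.1192, 0.017]
eef_rot: [1.0, 0.0, 0.0, 0.0]
ft_force: [-1.4, 0.7, 1.7]
width: 0.0414
grip_force: 15.0
```

>>> arm_command(moves=[0,0,-1,0,0,0,-2,0,0,0,-2.5,0,0,0,-2.5,0,0,0,-2,0,-0.6,-0.8,0,0,-1.2,-1.6,0,0,-1.8,-2.3,0,0,-1.8,-2.3,0,0,-1.8,-2.3,0,0,-1.8,-2.3,0,0,-1.8,-2.3,0,0])

```text
time: 4.55
ee_pos: [0.5603, 0.0207, 0.1164]
eef_rot: [1.0, 0.0, -0.0, 0.0]
ft_force: [0.4, 1.1, -1.2]
width: 0.0416
grip_force: 15.0
```

>>> arm_command(moves=[-1.8,-2.3,0,0,-1.8,-2.3,0,0,-1.8,-2.3,0,0,-1.3,-1.5,0,0,-0.7,-0.6,0,0,0,0,0,0,0,0,0,0])

```text
time: 5.13
ee_pos: [0.4881, 0.1087, 0.1166]
eef_rot: [1.0, 0.0, 0.0, 0.0]
ft_force: [-0.1, -0.0, -0.1]
width: 0.0418
grip_force: 15.0
```

>>> arm_command(moves=[0,-0.1,2,0,0,0,2.5,0,0,0,2,0,0,0,1.3,0,0,0,0.8,0,0,0,0.4,0,0,0,0,0,0,0,0.2,0,0,0,0.15,0,0,0,0.1,0,0,0,0.1,0,0,0,0,0])

```text
time: 6.13
ee_pos: [0.4879, 0.1106, 0.0212]
eef_rot: [1.0, 0.0, 0.0, 0.0]
ft_force: [-0.1, 0.7, -1.3]
width: 0.0417
grip_force: 15.0
```

>>> arm_command(moves=[0,0,0.1,0,0,0,0,0])

```text
time: 6.3
ee_pos: [0.4882, 0.1106, 0.0209]
eef_rot: [1.0, 0.0, 0.0, 0.0]
ft_force: [-4.0, -1.2, 8.0]
width: 0.0415
grip_force: 15.0
```

Run:
```python
from h import *
s=r.read_state(); print(s['ee_pos'],s['ft_force'])
i=r.camera("side")[130:290,230:430]; j=r.camera("top")[200:260,240:310]
cv2.imwrite("pics/s2.png",np.hstack([cv2.resize(i,(500,400)),cv2.resize(j,(300,400))])[:,:,::-1])
```

```text
[0.48821144 0.1105892  0.02087049] [-4.04309401 -1.21977438  7.99576361]
```

View pics/s2.png

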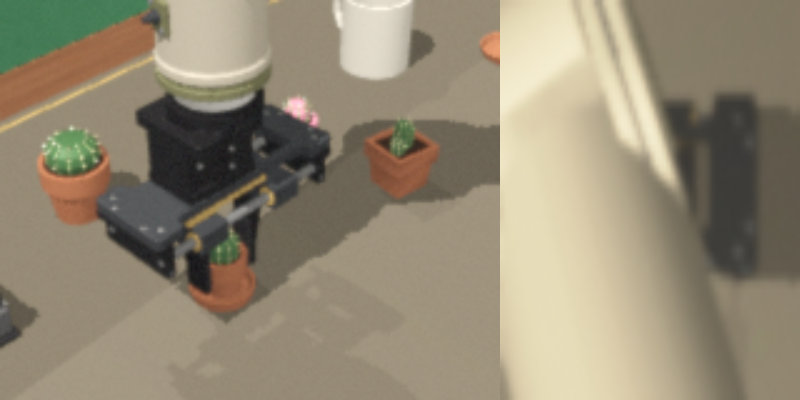

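The pot stands in its saucer at crop (225,275), with contact at the expected height. Releasing, rising, and going to the medium pot.

>>> arm_command(moves=[0,0,0,0,0,0,0,0,0,0,0,0,0,0,-0.5,0,0,0,-1.5,0,0,0,-3,0,0,0,-3,0,0,0,-3,0,0.4,-1.4,0,0,0.8,-2.6,0,0,0.8,-2.6,0,0,0.8,-2.6,0,0], fingers=85)

```text
time: 7.4
ee_pos: [0.5162, 0.2034, 0.1307]
eef_rot: [1.0, -0.0, 0.0, 0.0]
ft_force: [-0.2, -0.3, -0.1]
width: 0.0743
grip_force: 0.0
```

>>> arm_command(moves=[0.8,-2.6,0,0,0.8,-2.6,0,0,0.8,-2.6,0,0,0.8,-2.6,0,0,0.8,-2.6,0,0,0.8,-2.6,0,0,0.7,-2.2,0,0,0.3,-1,0,0,0,0,0,0,0,0,0,0])

```text
time: 8.23
ee_pos: [0.5732, 0.3908, 0.1298]
eef_rot: [1.0, 0.001, -0.0, 0.0]
ft_force: [0.9, -0.0, -0.4]
width: 0.074
grip_force: 0.0
```

Run:
```python
from h import *
s=r.read_state(); print(s['ee_pos'],s['joint_positions'].round(2))
i=r.camera("side"); j=r.camera("top")
cv2.imwrite("pics/s3.png",np.hstack([cv2.resize(i[140:320,100:380],(560,360)),cv2.resize(j[210:255,250:290],(240,360))])[:,:,::-1])
```

```text
[0.57324688 0.39080477 0.12978575] [-0.3   0.6  -0.55  1.34  0.31  1.28 -2.42]
```

View pics/s3.png

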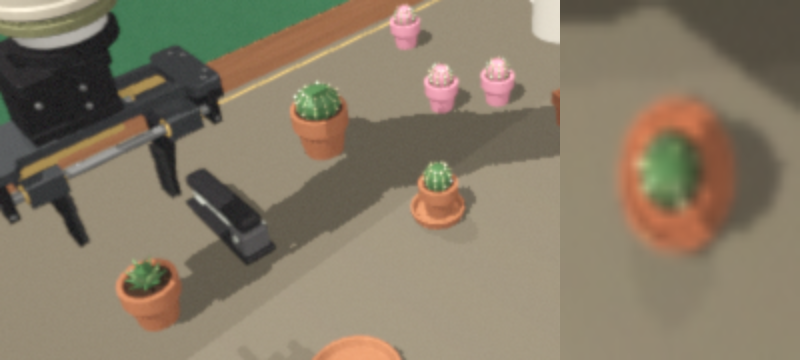

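The small pot stands upright in its saucer at crop (438,200), and the fingers are over the medium pot. Descending.

>>> arm_command(moves=[0.1,0,2.5,0,0,0,3,0,0,0,2.5,0,0,0,1.7,0,0,0,1,0,0,0,0,0,0,0,0,0])

```text
time: 8.92
ee_pos: [0.575, 0.3901, 0.0237]
eef_rot: [1.0, -0.0, 0.0, 0.0]
ft_force: [0.0, 0.1, 1.1]
width: 0.0741
grip_force: 0.0
```

>>> arm_command(moves=[0,0,0,0,0,0,0,0,0,0,0,0,0,0,0,0,0,0,0,0,0,0,0,0], fingers=0, squeeze=18)

```text
time: 9.42
ee_pos: [0.575, 0.391, 0.0239]
eef_rot: [1.0, 0.0, 0.001, -0.0]
ft_force: [-0.3, 0.5, 6.1]
width: 0.0536
grip_force: 18.0
```

>>> arm_command(moves=[0,0,-1,0,0,0,-2,0,0,0,-3,0,0,0,-3,0,0,0,-2.5,0,0,0.8,-1.5,0,-0.1,1.8,0,0,-0.1,2.6,0,0,-0.1,3.3,0,0,-0.1,3.5,0,0,-0.2,3.5,0,0,-0.2,3.5,0,0])

```text
time: 10.42
ee_pos: [0.566, 0.198, 0.1525]
eef_rot: [1.0, 0.0, -0.001, 0.0]
ft_force: [1.0, -0.4, -0.7]
width: 0.0537
grip_force: 18.0
```

>>> arm_command(moves=[-0.1,3.5,0,0,-0.2,3.5,0,0,-0.1,3.5,0,0,-0.2,3.5,0,0,-0.1,3.5,0,0,-0.2,3.5,0,0,-0.1,3.5,0,0,-0.2,3.5,0,0,-0.1,3.5,0,0,-0.2,3.5,0,0,-0.1,3.5,0,0,-0.2,3.5,0,0])

```text
time: 11.42
ee_pos: [0.5478, -0.2215, 0.1528]
eef_rot: [1.0, 0.0, -0.0, 0.0]
ft_force: [0.5, -0.1, -0.5]
width: 0.0532
grip_force: 18.0
```

>>> arm_command(moves=[-0.1,3.5,0,0,-0.2,3.5,0,0,-0.1,3.5,0,0,-0.2,3.2,0,0,-0.1,2.6,0,0,0,1.8,0,0,0,1,0,0,0,0.4,0,0,0,0,0,0,0,0,0,0])

```text
time: 12.25
ee_pos: [0.5425, -0.4129, 0.153]
eef_rot: [1.0, 0.001, -0.0, -0.0]
ft_force: [-0.1, 0.6, -1.5]
width: 0.0535
grip_force: 18.0
```

>>> arm_command(moves=[-0.1,0.1,2,0,0,0,3,0,0,0,3,0,0,0,2,0,0,0,1.2,0,0,0,0.7,0,0,0,0.2,0,0,0,0.2,0,0,0,0.1,0,0,0,0.1,0,0,0,0,0,0,0,0,0])

```text
time: 13.25
ee_pos: [0.5415, -0.4157, 0.0287]
eef_rot: [1.0, 0.0, 0.0, 0.0]
ft_force: [0.3, 0.4, -1.2]
width: 0.0536
grip_force: 18.0
```

>>> arm_command(moves=[0,0,0.1,0,0,0,0.05,0,0,0,0,0])

```text
time: 13.5
ee_pos: [0.5416, -0.4158, 0.0279]
eef_rot: [1.0, 0.0, 0.0, 0.0]
ft_force: [-2.6, 1.7, 7.8]
width: 0.0535
grip_force: 18.0
```

>>> arm_command(moves=[0,0,0,0,0,0,0,0,0,0,0,0,0,0,-0.5,0,0,0,-1.5,0,0,0,-3,0,0,0,-3.5,0,0,0,-3,0,0,-1,-1,0,0.7,-2.4,0,0,0.7,-3.4,0,0,0.7,-3.4,0,0], fingers=100)

```text
time: 14.5
ee_pos: [0.5621, -0.3129, 0.153]
eef_rot: [1.0, -0.001, 0.001, 0.0]
ft_force: [0.9, 0.7, -0.2]
width: 0.0869
grip_force: 0.0
```

>>> arm_command(moves=[0.8,-3.4,0,0,0.8,-3.4,0,0,0.8,-3.4,0,0,0.8,-3.4,0,0,0.8,-3.4,0,0,0.8,-3.4,0,0,0.8,-3.4,0,0,0.8,-3.4,0,0,0.8,-3.4,0,0,0.8,-3.4,0,0,0.8,-3.4,0,0,0.8,-3.4,0,0])

```text
time: 15.5
ee_pos: [0.658, 0.0964, 0.1528]
eef_rot: [1.0, 0.0, 0.001, 0.0]
ft_force: [1.0, -0.9, 0.4]
width: 0.0867
grip_force: 0.0
```

>>> arm_command(moves=[0.5,-2,0,0,0.3,-0.8,0,0,0,0,0,-6,0,0,0,-6,0,0,0,-6,0,0,0,-6,0,0,0,-6,0,0,0,0,0,0,0,0])

```text
time: 16.25
ee_pos: [0.666, 0.1218, 0.1521]
eef_rot: [0.966, 0.257, 0.0, 0.0]
ft_force: [0.2, -0.5, 0.1]
width: 0.087
grip_force: 0.0
```

Run:
```python
from h import *
s=r.read_state(); print(s['ee_pos'],s['eef_rot'].round(3),s['joint_positions'].round(2))
i=r.camera("side"); j=r.camera("top")
cv2.imwrite("pics/s4.png",np.hstack([cv2.resize(i[60:260,140:340],(400,400)),cv2.resize(j[190:235,420:460],(350,400))])[:,:,::-1])
```

```text
[0.66595564 0.12176528 0.15210948] [0.966 0.257 0.    0.   ] [ 0.12  0.54 -0.53  1.37  0.27  1.3  -1.47]
```

View pics/s4.png

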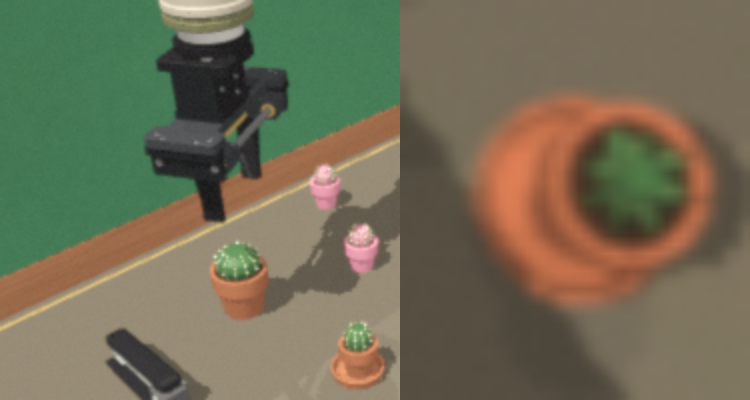

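The medium pot sits inside its saucer (the rim offset in the top view is mostly parallax), and the fingers are over the large pot. Small correction, then down.

>>> arm_command(moves=[0.4,-0.4,0,0,0,0,2,0,0,0,3,0,0,0,3,0,0,0,2.2,0,0,0,1.2,0,0,0,0.6,0,0,0,0,0,0,0,0,0])

```text
time: 17.1
ee_pos: [0.668, 0.1286, 0.0328]
eef_rot: [0.966, 0.259, 0.001, 0.0]
ft_force: [0.3, -0.1, 1.2]
width: 0.0873
grip_force: 0.0
```

>>> arm_command(moves=[0,0,0,0,0,0,0,0,0,0,0,0,0,0,0,0,0,0,0,0], fingers=0, squeeze=25)

```text
time: 17.52
ee_pos: [0.6676, 0.1281, 0.0322]
eef_rot: [0.966, 0.259, 0.0, 0.0]
ft_force: [-0.5, 0.1, 2.4]
width: 0.0654
grip_force: 25.0
```

>>> arm_command(moves=[0,0,-1,0,0,0,-2,0,0,0,-3,0,0,0,-2.5,0,0,0,-1.5,0,-0.5,-0.9,0,0,-1,-1.9,0,0,-1.5,-2.9,0,0,-1.5,-2.9,0,0,-1.5,-2.9,0,0,-1.5,-2.9,0,0,-1.5,-2.9,0,0])

```text
time: 18.52
ee_pos: [0.4997, 0.2333, 0.1302]
eef_rot: [0.966, 0.259, -0.001, 0.0]
ft_force: [0.0, 0.5, -2.8]
width: 0.0654
grip_force: 25.0
```

>>> arm_command(moves=[-1.5,-2.9,0,0,-1.5,-2.9,0,0,-1.4,-2.6,0,0,-1.2,-2.2,0,0,-0.7,-1.3,0,0,-0.3,-0.6,0,0,0,0,0,0,0,0,0,0,0,0,0,0])

```text
time: 19.27
ee_pos: [0.3843, 0.3069, 0.1313]
eef_rot: [0.966, 0.258, -0.0, 0.0]
ft_force: [-0.1, -0.1, -3.7]
width: 0.0656
grip_force: 25.0
```

>>> arm_command(moves=[0,-0.1,2,0,0,0,2.5,0,0,0,2,0,0,0,1.4,0,0,0,0.8,0,0,0,0.4,0,0,0,0.1,0,0,0,0.1,0,0,0,0.1,0,0,0,0.1,0,0,0,0,0,0,0,0,0])

```text
time: 20.27
ee_pos: [0.3827, 0.309, 0.0368]
eef_rot: [0.966, 0.259, 0.0, 0.0]
ft_force: [0.2, -0.7, -2.9]
width: 0.0654
grip_force: 25.0
```

>>> arm_command(moves=[0,0,0.1,0,0,0,0.05,0,0,0,0,0])

```text
time: 20.52
ee_pos: [0.3829, 0.3091, 0.0361]
eef_rot: [0.966, 0.259, 0.0, 0.0]
ft_force: [-4.5, -4.0, 10.2]
width: 0.0653
grip_force: 25.0
```

>>> arm_command(moves=[0,0,0,0,0,0,0,0,0,0,0,0,0,0,-0.5,0,0,0,-1.5,0,0,0,-3,0,0,0,-3.5,0,0,0,-3,0,-0.5,1.6,0,0,-1,3.2,0,0,-1,3.2,0,0,-1,3.2,0,0], fingers=100)

```text
time: 21.52
ee_pos: [0.4084, 0.1934, 0.1506]
eef_rot: [0.966, 0.26, 0.001, -0.0]
ft_force: [1.5, -1.0, 0.5]
width: 0.0868
grip_force: 0.0
```

>>> arm_command(moves=[-1,3.2,0,0,-1,3.2,0,0,-1,3.2,0,0,-1,3.2,0,0,-1,3.2,0,0,-1,3.2,0,0,-1.1,3.2,0,0,-1.1,3.2,0,0,-1.1,3,0,0,-0.5,1.6,0,0,0,0,0,6.5,0,0,0,6.5])

```text
time: 22.52
ee_pos: [0.4747, -0.1174, 0.1502]
eef_rot: [0.989, 0.145, 0.0, -0.0]
ft_force: [-0.2, 0.1, 0.3]
width: 0.087
grip_force: 0.0
```

>>> arm_command(moves=[0,0,0,6.5,0,0,0,6.5,0,0,0,6.5,0,0,0,6.4,0,0,0,0,0,0,0,0])

```text
time: 23.02
ee_pos: [0.4747, -0.1159, 0.1503]
eef_rot: [0.997, -0.075, 0.0, -0.0]
ft_force: [0.0, 0.3, 0.2]
width: 0.0866
grip_force: 0.0
```

Run:
```python
from h import *
s=r.read_state(); e=s['ee_pos']; M=R.from_quat(s['eef_rot']); print(e,M.as_matrix()[:,0].round(3),s['joint_positions'].round(2))
print("yaw",np.degrees(np.arctan2(*M.as_matrix()[1::-1,0])),"tool shift cm",M.inv().apply(np.array([.477,-.119,.022])-e)*100)
i=r.camera("side"); j=r.camera("top")
cv2.imwrite("pics/s5.png",np.hstack([cv2.resize(i[90:370,230:480],(400,450)),cv2.resize(j[245:290,180:225],(400,450))])[:,:,::-1])
```

```text
[ 0.47471573 -0.11594795  0.15029163] [ 0.989 -0.15   0.   ] [ 0.42  0.11 -0.28  1.89  0.03  1.15 -1.6 ]
yaw -8.64089792334933 tool shift cm [ 0.26789473  0.26838261 12.82922278]
```

View pics/s5.png

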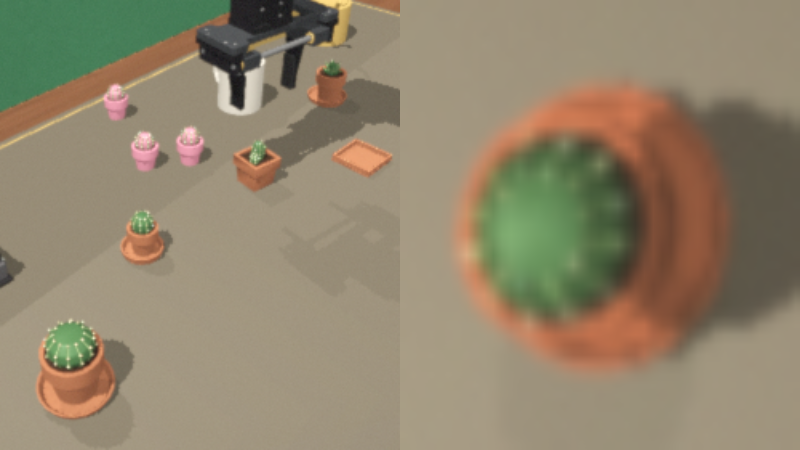

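The large pot (crop (73,370)) and the other two stand upright in their saucers, and the gripper is over the square pot, aligned with it. Descending.

>>> arm_command(moves=[0.3,0.3,2,0,0,0,3,0,0,0,3,0,0,0,2.5,0,0,0,1.5,0,0,0,0.7,0,0,0,0,0,0,0,0,0])

```text
time: 23.78
ee_pos: [0.4776, -0.1196, 0.0237]
eef_rot: [0.997, -0.077, 0.0, -0.0]
ft_force: [0.6, -0.2, -0.0]
width: 0.0869
grip_force: 0.0
```

>>> arm_command(moves=[0,0,0,0,0,0,0,0,0,0,0,0,0,0,0,0,0,0,0,0,0,0,0,0], fingers=0, squeeze=18)

```text
time: 24.28
ee_pos: [0.4775, -0.1194, 0.0235]
eef_rot: [0.997, -0.077, 0.0, 0.0]
ft_force: [-0.5, 1.0, 4.1]
width: 0.0591
grip_force: 18.0
```

>>> arm_command(moves=[0,0,0,0,0,0,0,0,0,0,0,0])

```text
time: 24.53
ee_pos: [0.4775, -0.1195, 0.0234]
eef_rot: [0.997, -0.077, 0.0, 0.0]
ft_force: [-1.1, 0.2, 5.4]
width: 0.0594
grip_force: 18.0
```

Run:
```python
from h import *
i=r.camera("side"); j=r.camera("top")
cv2.imwrite("pics/s6.png",np.hstack([cv2.resize(i[110:230,330:470],(450,400)),cv2.resize(j[215:255,325:365],(350,400))])[:,:,::-1])
```

```text
(no output)
```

View pics/s6.png

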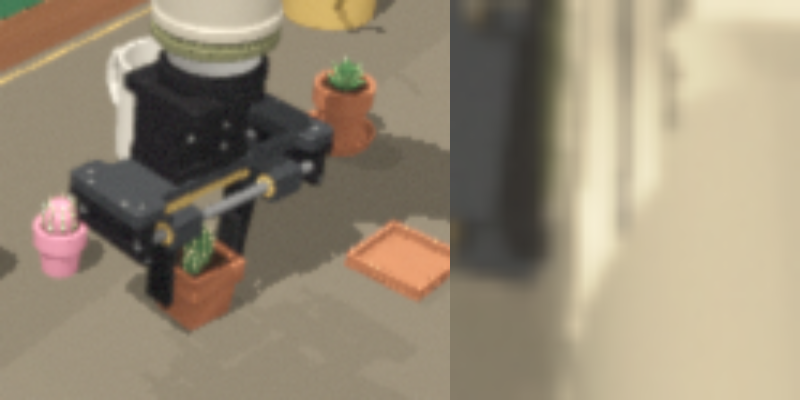

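Run:
```python
from h import *
i=r.camera("side")
cv2.imwrite("pics/s7.png",cv2.resize(i[170:212,365:421],(800,600),interpolation=cv2.INTER_CUBIC)[:,:,::-1])
```

```text
(no output)
```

View pics/s7.png

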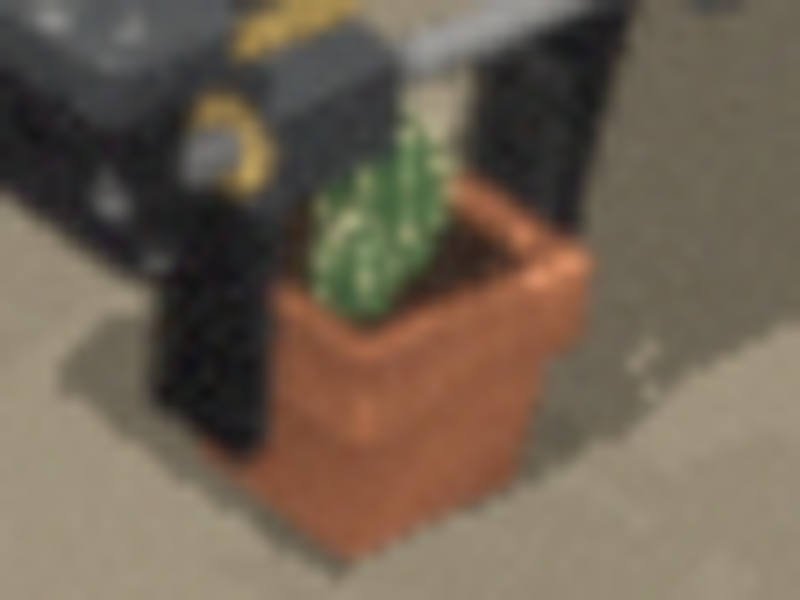

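The pot at crop (400,350) looks a bit crooked and the width is 59 mm, not 50. I'll open and take another look rather than lift.

>>> arm_command(moves=[0,0,0,0,0,0,0,0,0,0,0,0,0,0,0,0,0,0,0,0,0,0,-2,0,0,0,-3,0,0,0,-3.5,0,0,0,-3.5,0,0,0,0,0], fingers=100)

```text
time: 25.52
ee_pos: [0.4806, -0.1201, 0.1496]
eef_rot: [0.997, -0.077, 0.005, 0.001]
ft_force: [0.6, -0.3, 0.4]
width: 0.0869
grip_force: 0.0
```

>>> arm_command(moves=[0,4,0,0,0,4,0,0,0,4,0,0,0,4,0,0,0,4,0,0,0,2,0,0,0,0,0,0])

```text
time: 26.1
ee_pos: [0.4407, -0.3425, 0.1425]
eef_rot: [0.997, -0.081, -0.0, 0.001]
ft_force: [-1.1, -0.4, 0.6]
width: 0.0871
grip_force: 0.0
```

Run:
```python
from h import *
i=r.camera("side"); j=r.camera("top")
bl=blobs(j); c=min(bl,key=lambda c:np.linalg.norm(c.mean(0)-[346,234]))
cen,d,q=fit("top",c,.042); print(cen,d,q)
s=r.read_state();print(s['ee_pos'])
cv2.imwrite("pics/s8.png",np.hstack([cv2.resize(i[160:215,360:421],(400,400)),cv2.resize(j[215:255,325:365],(400,400))])[:,:,::-1])
```

```text
[ 476.30603455 -120.5804992 ] 65.99905395507812 ((476.4193115234375, -120.73544311523438), (49.66817855834961, 49.14710235595703), 80.58506774902344)
[ 0.44286534 -0.33734899  0.14252212]
```

View pics/s8.png

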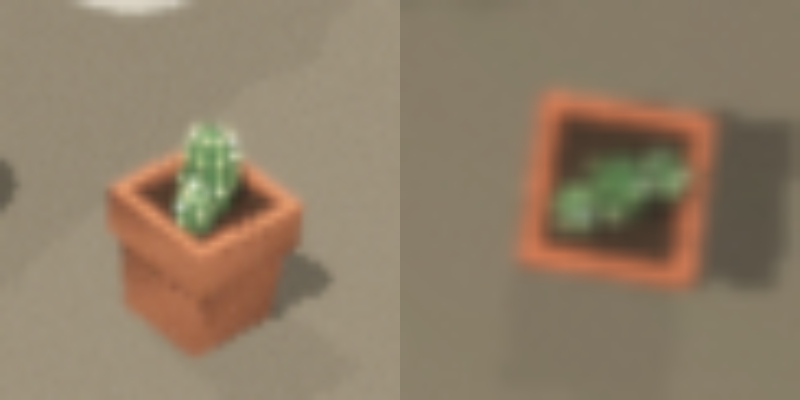

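The pot is upright and in its place (centre 476,-121, yaw -9.4°), so the earlier grip had tipped it. I'll regrip it better centred, slightly lower, with a gentle stepwise closing.

>>> arm_command(moves=[0,-4,0,0,0,-4,0,0,0,-4,0,0,0,-4,0,0,0,-4,0,0,0,-1.5,0,0,0,0,0,0,0,0,0,0], fingers=85, squeeze=4)

```text
time: 26.87
ee_pos: [0.4765, -0.1225, 0.1431]
eef_rot: [0.997, -0.075, 0.0, 0.0]
ft_force: [-0.4, -1.3, 0.1]
width: 0.0738
grip_force: 0.0
```

```bash
cat > go.py <<'E'
import sys
from h import *
s=r.read_state(); e=s['ee_pos']; M=R.from_quat(s['eef_rot'])
print(e,"yaw",np.degrees(np.arctan2(*M.as_matrix()[1::-1,0])).round(1),"shift cm",(M.inv().apply(np.array([float(a) for a in sys.argv[1:4]])-e)*100).round(2),s['ft_force'].round(1),s['torque'].round(2),s['width'])
E
python3 go.py .4764 -.1207 .019
```

```text
[ 0.47649039 -0.12248795  0.14310168] yaw -8.6 shift cm [-0.04 -0.18 12.41] [-0.4 -1.3  0.1] [-0.03 -0.02 -0.03] 0.07375908639965617
```

>>> arm_command(moves=[0,-0.1,2,0.8,0,0,3,0,0,0,3,0,0,0,2.4,0,0,0,1.3,0,0,0,0.6,0,0,0,0,0,0,0,0,0,0,0,0,0])

```text
time: 27.62
ee_pos: [0.4774, -0.1239, 0.0212]
eef_rot: [0.996, -0.084, 0.001, 0.0]
ft_force: [-0.0, -0.1, 0.4]
width: 0.0742
grip_force: 0.0
```

>>> arm_command(moves=[0,0,0,0,0,0,0,0,0,0,0,0,0,0,0,0], fingers=66)

```text
time: 27.95
ee_pos: [0.4771, -0.1233, 0.0206]
eef_rot: [0.996, -0.084, 0.001, -0.0]
ft_force: [-0.3, 1.3, 3.9]
width: 0.0599
grip_force: 4.0
```

```bash
python3 go.py .4764 -.1207 .019
```

```text
[ 0.47706001 -0.1233019   0.02060827] yaw -9.6 shift cm [-0.11 -0.25  0.16] [-0.3  1.3  3.9] [ 0.41  0.08 -0.03] 0.059918546719616377
```

Run:
```python
from h import *
for z in(.048,.11):
  for yaw in(-9.5,0,9.5):
    a=np.radians(yaw); d=.03*np.array([-np.sin(a),np.cos(a),0]); c=np.array([.4764,-.1207,z])
    p=proj("side",[c-d,c+d]); q=proj("top",[c-d,c+d])
    v=p[1]-p[0]; w=q[1]-q[0]; print(z,yaw,"side slope",(v[1]/v[0]).round(2),"top slope",(w[1]/w[0]).round(3),"side len",np.hypot(*v).round(1),p.round(1).tolist())
i=r.camera("side")
cv2.imwrite("pics/s9.png",cv2.resize(i[135:213,350:454],(800,600),interpolation=cv2.INTER_CUBIC)[:,:,::-1])
```

```text
0.048 -9.5 side slope -0.45 top slope 0.153 side len 20.4 [[400.5, 181.5], [381.8, 189.9]]
0.048 0 side slope -0.65 top slope -0.013 side len 18.6 [[398.9, 180.6], [383.4, 190.8]]
0.048 9.5 side slope -0.97 top slope -0.182 side len 16.7 [[397.2, 179.9], [385.1, 191.5]]
0.11 -9.5 side slope -0.42 top slope 0.153 side len 20.9 [[402.8, 159.4], [383.5, 167.5]]
0.11 0 side slope -0.61 top slope -0.013 side len 18.8 [[401.2, 158.6], [385.1, 168.3]]
0.11 9.5 side slope -0.9 top slope -0.182 side len 16.7 [[399.3, 157.9], [386.9, 169.0]]
```

View pics/s9.png

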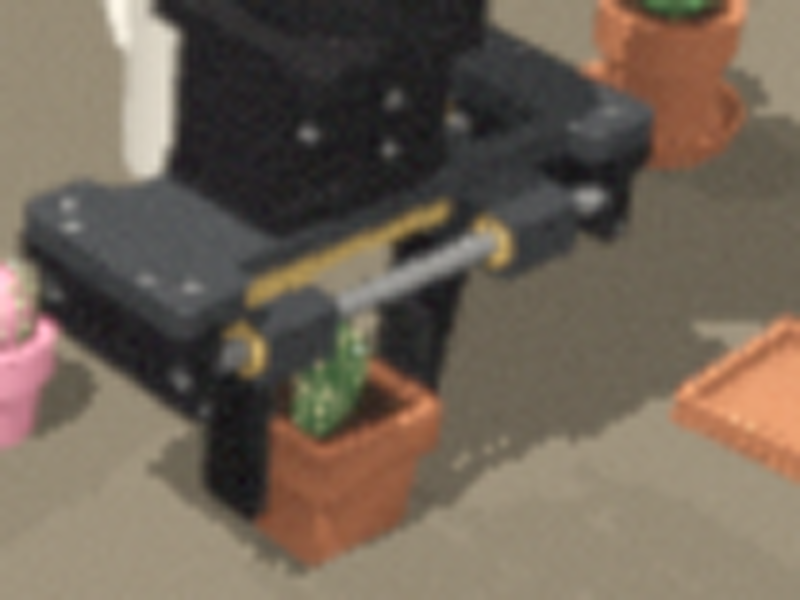

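The bar slope (-0.39) and the pot rim edges (-0.36) both match yaw -9.5°, and the pot has not moved. I'll test how the closing width depends on yaw with a light squeeze.

>>> arm_command(moves=[0,0,0,0,0,0,0,0,0,0,0,0,0,-0.2,0,-4.5,0,0,0,-5,0,0,0,0], fingers=95)

```text
time: 28.5
ee_pos: [0.4767, -0.1215, 0.0199]
eef_rot: [1.0, 0.001, -0.0, 0.0]
ft_force: [0.3, -0.0, -0.2]
width: 0.0817
grip_force: 0.0
```

>>> arm_command(moves=[0,0,0,0,0,0,0,0,0,0,0,0,0,0,0,0,0,0,0,0,0,0,0,0], fingers=60)

```text
time: 29.0
ee_pos: [0.4769, -0.1216, 0.02]
eef_rot: [1.0, -0.002, -0.0, 0.0]
ft_force: [-0.3, -1.2, -1.0]
width: 0.0597
grip_force: 4.0
```

```bash
python3 go.py .4764 -.1207 .019
```

```text
[ 0.47685875 -0.12158932  0.02004189] yaw -0.2 shift cm [-0.05 -0.09  0.1 ] [-0.3 -1.2 -1. ] [-0.04 -0.02  0.  ] 0.05967725419264705
```

>>> arm_command(moves=[0,0,0,0,0,0,0,0,0,0,-2,0,0,0,-3.5,0,0,0,-4,0,0,0,-2.5,0,0,0,0,0], fingers=90)

```text
time: 29.58
ee_pos: [0.4799, -0.122, 0.1458]
eef_rot: [1.0, -0.001, 0.004, 0.001]
ft_force: [0.8, -0.7, 0.6]
width: 0.0779
grip_force: 0.0
```

>>> arm_command(moves=[0,0,0,0,0,0,0,0,0,0,0,0,0,0,0,0,0,0,0,0,0,0,0,0], fingers=45)

```text
time: 30.08
ee_pos: [0.4765, -0.1214, 0.1394]
eef_rot: [1.0, -0.001, -0.001, -0.0]
ft_force: [0.8, -0.1, 0.3]
width: 0.0464
grip_force: 0.0
```

The fingers close freely in the air, so the 60 mm contact is the pot itself whatever the yaw, and the pictures showed it unmoved. I'll grip squarely again, lift slightly and look.

>>> arm_command(moves=[0,0,0,4.7,0,0,0,4.7,0,0,0,0,0,0,0,0,0,0,2,0,0,0,3,0,0,0,3,0,0,0,2.2,0,0,0,1.2,0,0,0,0.5,0,0,0,0,0,0,0,0,0], fingers=100)

```text
time: 31.08
ee_pos: [0.4773, -0.1215, 0.0216]
eef_rot: [0.997, -0.083, 0.0, 0.0]
ft_force: [1.1, 1.3, 0.4]
width: 0.0869
grip_force: 0.0
```

>>> arm_command(moves=[0,0,0,0,0,0,0,0,0,0,0,0,0,0,0,0,0,0,0,0,0,0,0,0,0,0,0,0,0,0,0,0,0,0,0,0], fingers=0, squeeze=20)

```text
time: 31.83
ee_pos: [0.4771, -0.1216, 0.0213]
eef_rot: [0.997, -0.083, 0.0, 0.0]
ft_force: [-2.0, -0.6, 5.6]
width: 0.059
grip_force: 20.0
```

>>> arm_command(moves=[0,0,-0.5,0,0,0,-0.7,0,0,0,-0.3,0,0,0,0,0,0,0,0,0])

```text
time: 32.25
ee_pos: [0.477, -0.1215, 0.0363]
eef_rot: [0.997, -0.083, 0.0, 0.0]
ft_force: [0.2, -1.0, -1.6]
width: 0.0592
grip_force: 20.0
```

```bash
python3 go.py .4764 -.1207 .019
python3 - <<'E'
from h import *
i=r.camera("side")
cv2.imwrite("pics/s10.png",cv2.resize(i[135:213,350:454],(800,600),interpolation=cv2.INTER_CUBIC)[:,:,::-1])
E
```

```text
[ 0.47700192 -0.12153325  0.03626401] yaw -9.6 shift cm [-0.07 -0.07  1.73] [ 0.2 -1.  -1.6] [ 0.06 -0.03  0.03] 0.059154011479208395
```

View pics/s10.png

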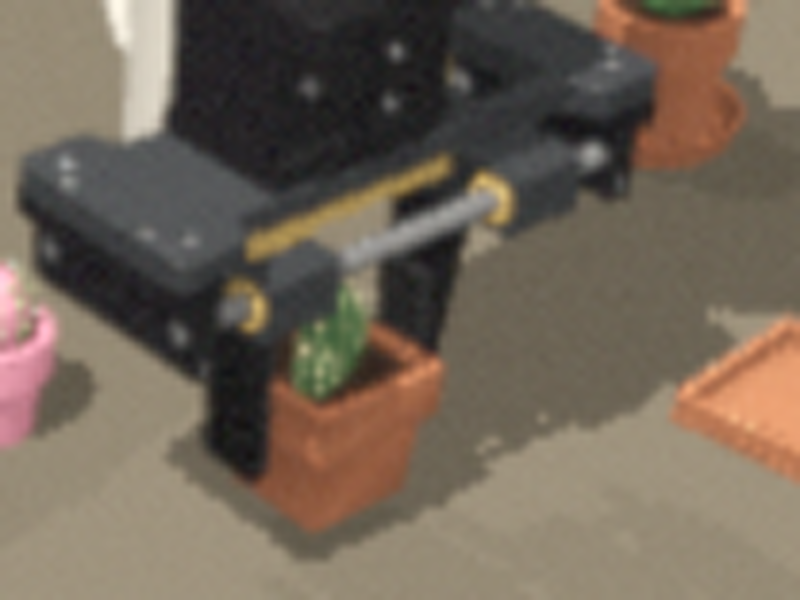

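It lifted upright at yaw -9.5°, with a weight of about 1.2–1.6 N. Carrying it to the square saucer.

>>> arm_command(moves=[0,0,-1,0,0,0,-2,0,0,0,-2,0,0,0,-1,0,-0.3,0.9,0,0,-0.6,1.7,0,0,-0.9,2.6,0,0,-0.9,2.6,0,0,-0.9,2.6,0,0,-0.9,2.6,0,0,-0.8,2.2,0,0,-0.4,1.3,0,0])

```text
time: 33.3
ee_pos: [0.3903, -0.2775, 0.095]
eef_rot: [0.996, -0.085, -0.001, 0.0]
ft_force: [-0.0, 0.2, -1.7]
width: 0.0594
grip_force: 20.0
```

>>> arm_command(moves=[-0.2,0.6,0,0,0,0,0,-2.5,0,0,0,-2.5,0,0,0,-2.3,0,0,0,0,0,0,0,0])

```text
time: 33.8
ee_pos: [0.3901, -0.2799, 0.0955]
eef_rot: [1.0, -0.02, -0.0, -0.0]
ft_force: [0.1, 0.1, -1.3]
width: 0.0592
grip_force: 20.0
```

```bash
python3 go.py .390 -.280 .0253
```

```text
[ 0.39010616 -0.27991619  0.09554782] yaw -2.3 shift cm [-0.01  0.01  7.02] [ 0.1  0.1 -1.3] [ 0.01 -0.01  0.01] 0.05919431026321149
```

>>> arm_command(moves=[0,0,1.5,0,0,0,2,0,0,0,1.5,0,0,0,0.9,0,0,0,0.5,0,0,0,0.2,0,0,0,0.1,0,0,0,0.1,0,0,0,0.1,0,0,0,0.1,0,0,0,0,0,0,0,0,0])

```text
time: 34.8
ee_pos: [0.3904, -0.2804, 0.0262]
eef_rot: [1.0, -0.02, 0.0, 0.0]
ft_force: [-0.7, -0.4, -1.5]
width: 0.0592
grip_force: 20.0
```

>>> arm_command(moves=[0,0,0.05,0,0,0,0.05,0,0,0,0.05,0,0,0,0,0])

```text
time: 35.13
ee_pos: [0.3905, -0.2804, 0.0253]
eef_rot: [1.0, -0.02, 0.0, 0.0]
ft_force: [-2.7, 2.2, 9.4]
width: 0.0589
grip_force: 20.0
```

Contact at the expected height. Release, rise and withdraw, then check everything.

>>> arm_command(moves=[0,0,0,0,0,0,0,0,0,0,0,0,0,0,0,0,0,0,-0.5,0,0,0,-1.5,0,0,0,-3,0,0,0,-4,0,0,0,-4,0,0,0,-3,0,0,3,0,0,0,4,0,0], fingers=100)

```text
time: 36.13
ee_pos: [0.3899, -0.3494, 0.188]
eef_rot: [1.0, -0.017, 0.002, 0.001]
ft_force: [1.0, -1.2, -0.4]
width: 0.0869
grip_force: 0.0
```

>>> arm_command(moves=[0,4,0,0,0,4,0,0,0,4,0,0,-1,4,0,0,-1,4,0,0,-1,3,0,0,0,0,0,0])

```text
time: 36.72
ee_pos: [0.3427, -0.585, 0.1838]
eef_rot: [1.0, -0.024, -0.002, 0.001]
ft_force: [-0.7, -0.6, -0.1]
width: 0.0872
grip_force: 0.0
```

Run:
```python
from h import *
i=r.camera("side"); j=r.camera("top")
cr=lambda im,u,v,a:cv2.resize(im[v-a:v+a,u-a:u+a],(266,266),interpolation=cv2.INTER_CUBIC)
r1=np.hstack([cr(j,270,232,15),cr(j,440,212,17),cr(j,400,263,17)])
r2=cv2.resize(i[90:360,190:490],(798,330))
cv2.imwrite("pics/s11.png",np.vstack([r1,r2])[:,:,::-1])
```

```text
(no output)
```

View pics/s11.png

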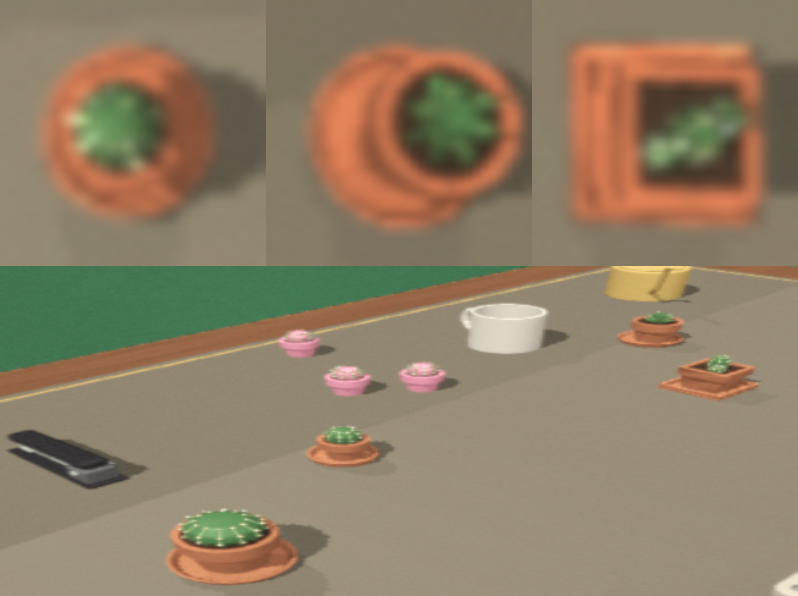

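All four pots stand upright in their saucers. The square one is lined up, the offsets in the top view are parallax, and the mug, stapler and pinks are where they were. Handing in.

```bash
python3 -c "
from bench import r
print(r.close_job())"
```

```text
the job is handed in; nothing more can be done
None
```

All four pots are on their matching saucers, set down upright with the square pot lined up, and the job was handed in at about 37 s; the square pot needed a second grip first, and the hand-in returned no verdict.

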